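# Jack the locating block off its seat and rock it out of the bonding fixture

### The job

The locating block sits fast in the bonding fixture and must come out for its seat to be inspected. Pull the sprung ejector lever down through its whole stroke to jack the block up and ease it back slowly, never letting it snap; then take the block by its post and rock it side to side so that the spring plungers let go of one side and then the other (a straight pull lifts the whole fixture, which must stay standing on the bench). Finish while holding the block upright and still, just clear over its nest, its key one to three centimetres above the cheeks, and leave the neighbouring things alone.

Things in the scene. Friction and masses are not known exactly. Their poses are not given: they have to be found in the camera images.
- fixture: Bonding fixture, 2.2 kg, loose on the bench on rubber feet: aluminium plate 167 x 156 mm (x -112 to 55, y -78 to 78 mm), top 21 mm above the bench, with a steel cheek left and right of the nest (inner faces 59.4 mm apart, each 48 mm long, 16 thick, tops at z 41.5 mm). Origin: on the bench under the nest's centre; z up, the lever points to -x (the robot's side), y to the left cheek.
- nest (a point): Centre of the nest's floor, 21 mm above the fixture's origin, same axes. Four guide pins (8 mm thick, tops at z 43 mm) stand before and behind the block, so it comes out upwards; it is rocked in the fixture's y-z plane, that is about the x axis, left-right.
- plungers_left (a point): Midpoint of the left cheek's two spring plunger noses (steel balls that grip the block's notched flank): x 0, y +28, z 33.5 mm in the fixture's frame; the noses are at x +-11 mm. Pivot line for raising the block's right side.
- plungers_right (a point): The same on the right cheek: x 0, y -28, z 33.5 mm. Pivot line for raising the block's left side.
- ejector (a joint): Ejector lever's angle: 0 = up at rest on its stop, 0.40 rad = end of stroke, bar down. A spring returns it (5 to 15 N at the bar); let go, it snaps back in about 0.2 s; up to 0.5 rad/s is slow. Its toe lifts the block 7 mm at the end of the stroke, and the block then stays up in the plungers.
- lever_bar (a point): Middle of the lever's black cross bar: round, 14 mm diameter, 64 mm long along the fixture's y axis, free to be pinched or pushed down from above. It moves on a 140 mm radius about lever_pivot in the fixture's x-z plane: at rest 116 mm to -x of and 78 mm above the pivot, at the end of the stroke 137 mm and 27 mm.
- lever_pivot (a point): The lever's hinge, at x -20, z 10 mm in the fixture's frame, the hinge axis along the fixture's y axis; axes as the fixture's.
- locating_block: Aluminium block, about 0.26 kg: 40 (x) x 58 (y) x 24 mm high, flanks notched, a 20 x 20 mm key reaching 6 mm below its underside, a round steel post 18 mm thick standing on top, from 24 to 100 mm above the underside. Origin: centre of its underside, z up, axes as the fixture's. Underside at z 21 mm in the fixture's frame when seated, 28 mm when jacked.
- post_grip (a point): On the post's axis in its knurled part, 82 mm above the block's underside; grip it here, 18 mm across, from any side. Jacked, each side of the block is held with about 18 N: some 10 N sideways on the post rocks it, a straight pull would take 35 N.
- foot_left (a point): Lower left edge of the block, 27 mm to +y of its origin at underside height. A side of the jacked block is free when raised about 8 mm more (0.15 rad of tilt about the other side's plungers); it then rests on top of its plungers and does not fall back.
- foot_right (a point): Lower right edge of the block, 27 mm to -y of its origin at underside height; else as foot_left.
- sample_block: Square milled sample holder block 58 x 58 x 16 mm, a loose neighbour to be left alone; origin at the centre of its underside.
- puck: White puck 43 mm across and 11 mm high, a loose neighbour to be left alone; origin at the centre of its underside.
- tweezers: Steel tweezers 130 mm long, a loose neighbour to be left alone; origin at the centre of their underside.
Not all that is in view belongs to the job. What is shaped like the locating_block but green is not meant.

How it is judged:
By the outcome, as a careful person would: the job done as asked, in the order asked, and still so for the second after the job is handed in, while the arm keeps its last pose, push and grip.
It also fails if it takes over 51 s, if anything falls off the work surface, if the arm or the gripper's body presses on something with over 40 N, if the wrist force passes 120 N, or if a joint passes its speed limit or range.

### The arm

A 6-joint arm with a two-finger parallel gripper is mounted at the origin on a cart in front of the work surface, level with it; the furniture and walls round the work are solid. World frame = base frame: x ahead of the robot, y to its left, z up, the work surface at z = 0. Lengths are in m, angles in rad, forces in N, time in s.
With the tool pointing down it reaches from about 0.275 to 0.875 m from the base axis. Payload 12.5 kg.
Tool frame: the origin (TCP) lies at the very end of the fingers, on their centre line; the grasp point (between the pads) lies 19 mm behind it; z points along the fingers, y is the direction in which the jaws open and shut (so a half turn about z gives the same grasp; the last joint's range is limited). The gripper opens to 85 mm and grips with 20 to 120 N. Pads are 22 mm wide; open, the fingers measure 114 mm over their backs; the gripper's body (76 mm by 85 mm) begins 54 mm behind the grasp point. The pads swing forward as they close: fully open they stand 13 mm farther back than shut.
Start: joints at [1.15, 0.351, 1.652, -0, 1.139, -0.085], TCP at [0.181, 0.519, 0.231] pointing down, gripper open.
Joint ranges: [-2.75, 2.75], [-0.79, 2.1], [0.01, 2.65], [-1.57, 4.71], [0.07, 3.14], [-2.87, 2.87]. Speed limits (rad/s): [2.22, 2.22, 2.79, 3.14, 3.14, 3.14].

### API

Orientations are given as [roll, pitch, yaw] about the fixed x, y, z axes, in that order (R = Rz(yaw) Ry(pitch) Rx(roll)).
In Python, from station import manip gives the robot as it stands. The module is installed in compiled form; this text tells all that it offers.
- The arm moves only by the shell command python3 -m creep 'ROWS' [OPENING] [FORCE]. ROWS is JSON, a list of rows, each a list of 6 numbers: the shift along the tool's x, y, z in mm, then the turn, a rotation vector about the tool's x, y, z in degrees. In form: [[dx, dy, dz, wx, wy, wz], ...]. A call has 1 to 5 rows; each row shifts and turns the commanded pose from where the row before left it, along the tool's axes as they then stand; what a row does not reach is not made up. A row lasts 1/12 s, in which the tool goes at most 41.7 mm and 7.16 degrees, less where a joint would pass 70% of its speed; a pose out of reach is approached as far as the arm can. A call with a gripper value outside its range is refused whole. OPENING is the opening, from 0 (shut) to 1 (fully open), set as the call begins (- or left out, the last holds). The fingers move at their own pace and stop on an object; FORCE is the grip in N (left out, the last holds). Time passes only in rows, so rows that do not move let the fingers close. It gives the time, the measured TCP pose, the force and the opening at its end, in the units of the state.
- manip.get_obs(): the state, without advancing time (a new reading comes with each control period).
- manip.grab_frame(name): name is "side" or "top"; returns a dict with "frame" (420x560x3 uint8, red, green, blue), "fx", "fy", "cx", "cy" (pixels), "T" (4x4, takes a point from camera to world coordinates). Camera axes: x right, y up, looking along -z (the intrinsics and any distortion apply to the point x, -y, -z); pixel columns grow to the right and rows downward; lengths in m; the calibration is good to about 2 mm. A picture is of the moment at which its call begins. There is no depth.
- manip.finish_job(): hands the job in, once; it reports no verdict.
The state is a dict: "t": time; "q": joint angles; "dq": joint speeds; "joint_torque": joint torques, N m; "eef_pos": TCP position; "tcp_rot": TCP orientation; "wrist_force": force on the tool from outside, world axes, zero at the start; "torque": the same for the moment, N m; "grip_width": opening from 0.0 (shut) to 1.0 (fully open).
Only numpy, scipy, OpenCV 4.12 (cv2) and the standard library are available. Lean on these libraries where they do the work, as an engineer would, in place of code of your own. Each camera call takes 0.05 s, during which the arm holds its last target.

## Working session

There is one attempt and no reset: what is moved stays moved. The work goes in short steps, Python scripts to look and compute and a shell command to move; the robot and the scene stay as the last step left them, time stands still between calls to the robot, and variables do not carry over. Pictures are saved under pics/ and viewed, and the job is handed in when it is done.

```bash
mkdir -p pics
python3 - <<'E'
from station import manip
import cv2
o=manip.get_obs(); print(o)
for n in("side","top"):
    f=manip.grab_frame(n); cv2.imwrite(f"pics/{n}0.png",f["frame"][:,:,::-1]); print(n,{k:v for k,v in f.items() if k!="frame"})
E
```

```text
{'t': 0.0, 'q': array([ 1.15040306e+00,  3.51264865e-01,  1.65244577e+00,  3.07179336e-07,
        1.13913214e+00, -8.45893646e-02]), 'dq': array([ 1.35259049e-03,  4.97460155e-04,  9.53777410e-06, -7.67723481e-04,
        4.26880275e-04,  7.35245738e-04]), 'joint_torque': array([-1.59887709e-04, -5.06098044e+01, -2.91401500e+01, -2.92669040e-05,
        4.52432389e-03, -1.66373786e-05]), 'eef_pos': array([0.18106727, 0.51896942, 0.23073451]), 'tcp_rot': array([-3.14034703e+00, -1.05898493e-04,  2.80578855e+00]), 'wrist_force': array([ 0.40637853,  0.47614901, -0.09612516]), 'torque': array([ 0.02957901,  0.0406473 , -0.00182018]), 'grip_width': 0.9995375320998486}
side {'fx': 512.6265466730013, 'fy': 512.6265466730013, 'cx': 277.5259431657416, 'cy': 210.2920393207382, 'T': array([[-0.90505615,  0.27784789, -0.32198433,  0.25094481],
       [-0.42499585, -0.56261817,  0.70911164,  0.93446349],
       [ 0.01587094,  0.77862786,  0.62728524,  0.73321669],
       [ 0.        ,  0.        ,  0.        ,  1.        ]])}
top {'fx': 476.4128165525143, 'fy': 476.4128165525143, 'cx': 271.80506839234204, 'cy': 211.33124078291493, 'T': array([[-1.89284838e-02,  9.91416599e-01, -1.29363212e-01,
         4.73341289e-01],
       [-9.99818105e-01, -1.90719683e-02,  1.29672145e-04,
         1.89086978e-01],
       [-2.33865197e-03,  1.29342136e-01,  9.91597268e-01,
         9.98628842e-01],
       [ 0.00000000e+00,  0.00000000e+00,  0.00000000e+00,
         1.00000000e+00]])}
```

View pics/side0.png

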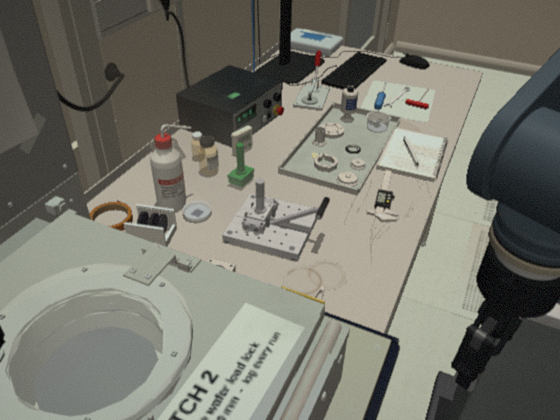

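View pics/top0.png

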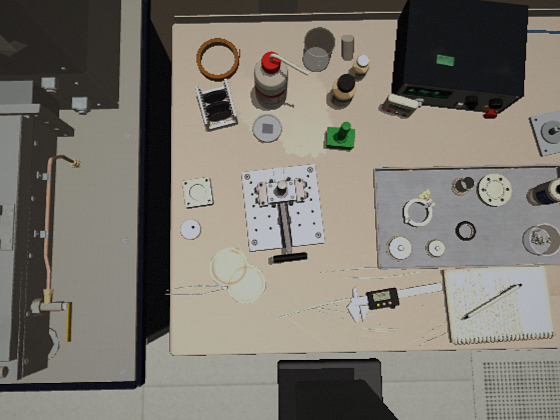

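The top view shows the fixture plate at about (283,207) with the post near (282,187) and the lever bar at (290,257). The sample block is at (197,192), the puck at (190,229), and the green decoy at (341,136). I'll enlarge it.

Run:
```python
import cv2
t=cv2.imread("pics/top0.png"); s=cv2.imread("pics/side0.png")
cv2.imwrite("pics/top0c.png",cv2.resize(t[155:275,225:345],None,fx=5,fy=5,interpolation=cv2.INTER_CUBIC))
cv2.imwrite("pics/side0c.png",cv2.resize(s[165:275,205:345],None,fx=5.4,fy=5.4,interpolation=cv2.INTER_CUBIC))
```

```text
(no output)
```

View pics/top0c.png

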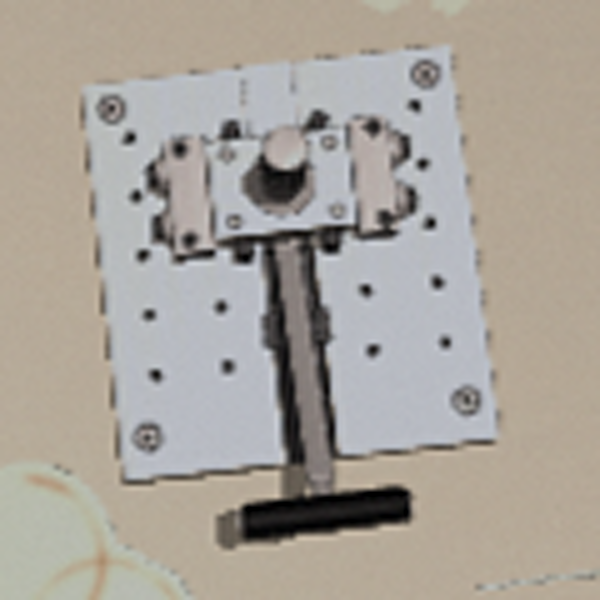

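View pics/side0c.png

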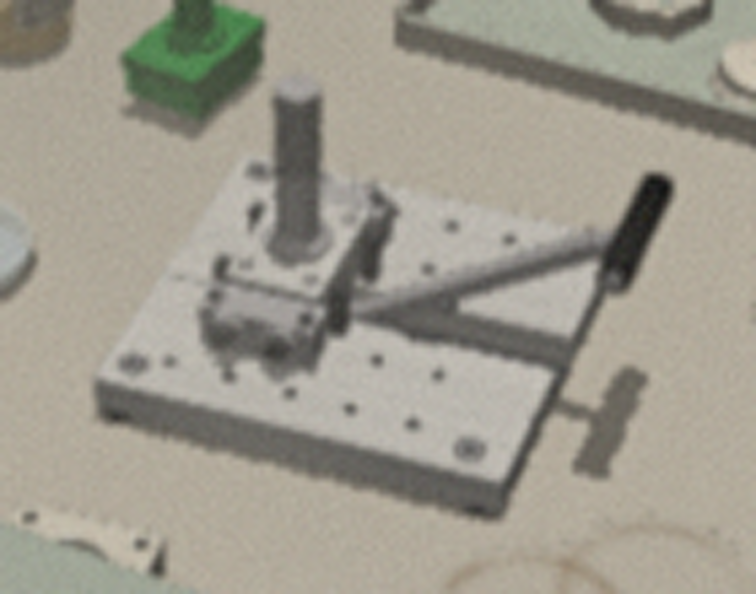

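In the top crop, the plate's top corners are TL (85,87), TR (450,47), BR (497,440) and BL (123,480), and the post top is at (284,148). In the side crop, the plate corners are (97,383), (503,487) and (245,155), the post top is at (298,88), and the bar's ends are at about (655,182) and (618,283). Next I'll fit the pose.

```bash
cat > h.py <<'E'
import numpy as np, cv2
from scipy.spatial.transform import Rotation as R
from scipy.optimize import least_squares
from station import manip
CAM={"side":dict(f=512.6265466730013,c=(277.5259431657416,210.2920393207382),T=np.array([[-0.90505615,0.27784789,-0.32198433,0.25094481],[-0.42499585,-0.56261817,0.70911164,0.93446349],[0.01587094,0.77862786,0.62728524,0.73321669],[0,0,0,1]])),
"top":dict(f=476.4128165525143,c=(271.80506839234204,211.33124078291493),T=np.array([[-1.89284838e-02,9.91416599e-01,-1.29363212e-01,4.73341289e-01],[-9.99818105e-01,-1.90719683e-02,1.29672145e-04,1.89086978e-01],[-2.33865197e-03,1.29342136e-01,9.91597268e-01,9.98628842e-01],[0,0,0,1]]))}
def proj(n,P):
    c=CAM[n]; T=c["T"]; p=(np.atleast_2d(P)-T[:3,3])@T[:3,:3]
    return np.c_[c["c"][0]+c["f"]*p[:,0]/-p[:,2], c["c"][1]-c["f"]*p[:,1]/-p[:,2]]
def ray(n,uv):
    c=CAM[n]; d=np.array([(uv[0]-c["c"][0])/c["f"],-(uv[1]-c["c"][1])/c["f"],-1]); return c["T"][:3,3],c["T"][:3,:3]@d
def atz(n,uv,z):
    o,d=ray(n,uv); return o+d*(z-o[2])/d[2]
def crop(uv,k,off): return (np.array(uv,float)+.5)/k-.5+np.array(off)
def fix(pose,P):
    x,y,a=pose; c,s=np.cos(a),np.sin(a); P=np.atleast_2d(P)
    return np.c_[x+c*P[:,0]-s*P[:,1], y+s*P[:,0]+c*P[:,1], P[:,2]]
def shot(n,name,u0,v0,u1,v1,k):
    f=manip.grab_frame(n)["frame"][:,:,::-1]
    cv2.imwrite("pics/"+name,cv2.resize(f[v0:v1,u0:u1],None,fx=k,fy=k,interpolation=cv2.INTER_CUBIC))
E
python3 - <<'E'
from h import *
m=1e-3
pts=[("top",(85,87),(55,78,21)),("top",(450,47),(55,-78,21)),("top",(497,440),(-112,-78,21)),("top",(123,480),(-112,78,21)),("top",(284,148),(0,0,121)),
("side",(97,383),(55,78,21)),("side",(503,487),(-112,78,21)),("side",(245,155),(55,-78,21)),("side",(298,88),(0,0,121)),
("top",(408,503),(-136,-32,88)),("top",(250,517),(-136,32,88)),("side",(655,182),(-136,-32,88)),("side",(618,283),(-136,32,88))]
uv=[crop(p[1],5 if p[0]=="top" else 5.4,(225,155) if p[0]=="top" else (205,165)) for p in pts]
def res(x,cam=None): 
    return np.concatenate([(proj(p[0],fix(x,np.array(p[2])*m))[0]-u) for p,u in zip(pts,uv) if cam in(None,p[0])])
for cam in (None,"top","side"):
    r=least_squares(lambda x:res(x,cam),[.5,.17,0.1]); print(cam,r.x, np.round(r.fun.reshape(-1,2),1).tolist())
r=least_squares(res,[.5,.17,0.1]).x
print("bar",fix(r,[-.136,0,.088]),"post grip",fix(r,[0,0,.103]))
for q in [((197,192),.016),((190,229),.011)]: print(atz("top",*q))
E
```

```text
None [0.63890049 0.1700154  0.09793045] [[-1.2, -0.4], [-0.2, -1.0], [0.8, -0.5], [0.0, 0.4], [0.0, -0.1], [-0.3, -1.1], [0.7, -1.0], [0.2, -0.9], [0.2, -0.4], [0.1, -0.0], [-1.7, 1.1], [1.1, 0.3], [-0.6, 0.1]]
top [0.63884283 0.16915348 0.0933471 ] [[-0.7, -0.6], [0.3, -0.8], [1.0, -0.2], [0.2, 0.3], [0.5, -0.1], [0.2, 0.1], [-1.6, 1.1]]
side [0.63869029 0.17205041 0.10623423] [[-0.5, -0.3], [0.8, -0.5], [-0.5, -0.3], [-0.1, 0.1], [0.9, 0.5], [-0.6, 0.4]]
bar [[0.50355211 0.15671814 0.088     ]] post grip [[0.63890049 0.1700154  0.103     ]]
[0.64531815 0.34464141 0.016     ]
[0.56838113 0.35989735 0.011     ]
```

```bash
cat >> h.py <<'E'
POSE=np.array([.6389,.1700,.098])
def steps(target,Rt,n,cur=None):
    "one repeated row (mm,deg) that takes the tool to target in n rows"
    o=manip.get_obs()
    p0,R0=(o["eef_pos"],R.from_euler("xyz",o["tcp_rot"])) if cur is None else cur
    def sim(r):
        p,Q=np.array(p0),R0
        for _ in range(n): p=p+Q.apply(r[:3])*1e-3; Q=Q*R.from_rotvec(r[3:],degrees=True)
        return p,Q
    def res(r):
        p,Q=sim(r); return np.r_[(p-target)*1e3,(Rt*Q.inv()).as_rotvec(degrees=True)]
    w=(R0.inv()*Rt).as_rotvec(degrees=True)/n
    return np.round(least_squares(res,np.r_[R0.inv().apply(np.array(target)-p0)*1e3/n,w]).x,2)
def down(yaw): return R.from_euler("xyz",[np.pi,0,yaw])
def st():
    o=manip.get_obs(); p=o["eef_pos"]; a=POSE[2]; d=p[:2]-POSE[:2]
    c,s=np.cos(a),np.sin(a)
    f=o["wrist_force"]
    print("t%.2f"%o["t"],"fixture mm",np.round([1e3*(c*d[0]+s*d[1]),1e3*(-s*d[0]+c*d[1]),1e3*p[2]],1),"rot",np.round(o["tcp_rot"],3),"Ffix",np.round([c*f[0]+s*f[1],-s*f[0]+c*f[1],f[2]],1),"tq",np.round(o["torque"],2),"w%.3f"%o["grip_width"],"q6 %.2f"%o["q"][5])
E
python3 - <<'E'
from h import *
t=fix(POSE,[-.136,.018,.150])[0]; print(t, steps(t,down(np.pi/2+.098),15))
E
```

```text
[0.50179137 0.17460696 0.15      ] [-33.09   1.51   5.39  -0.     0.     4.34]
```

```bash
for i in 1; do python3 -m creep '[[-33,1.5,5.4,0,0,4.3],[-33,1.5,5.4,0,0,4.3],[-33,1.5,5.4,0,0,4.3],[-33,1.5,5.4,0,0,4.3],[-33,1.5,5.4,0,0,4.3]]' 0.5 40; done; python3 -c "from h import *; st()"
```

```text
t: 0.52
eef_pos: [0.331, 0.4484, 0.2037]
tcp_rot: [-3.141, -0.0, 2.427]
wrist_force: [0.1, 0.1, -0.5]
grip_width: 0.498
t0.52 fixture mm [-279.2  307.2  203.7] rot [-3.141 -0.     2.427] Ffix [ 0.1  0.1 -0.5] tq [0.02 0.   0.03] w0.498 q6 -0.00
```

```bash
python3 -m creep '[[-33,1.5,5.4,0,0,4.3],[-33,1.5,5.4,0,0,4.3],[-33,1.5,5.4,0,0,4.3],[-33,1.5,5.4,0,0,4.3],[-33,1.5,5.4,0,0,4.3]]'; python3 -c "from h import *; st()
t=fix(POSE,[-.136,.018,.13])[0]; print(t, steps(t,down(np.pi/2+.098),5))"
```

```text
t: 0.93
eef_pos: [0.4433, 0.3283, 0.1767]
tcp_rot: [-3.141, 0.0, 2.052]
wrist_force: [0.8, 0.3, -0.7]
grip_width: 0.499
t0.93 fixture mm [-179.2  176.7  176.7] rot [-3.141  0.     2.052] Ffix [ 0.9  0.2 -0.7] tq [ 0.01 -0.03 -0.03] w0.499 q6 0.07
[0.50179137 0.17460696 0.13      ] [-33.07   1.19   9.35  -0.     0.     4.39]
```

```bash
python3 -m creep '[[-33,1.2,9.3,0,0,4.4],[-33,1.2,9.3,0,0,4.4],[-33,1.2,9.3,0,0,4.4],[-33,1.2,9.3,0,0,4.4],[-33,1.2,9.3,0,0,4.4]]'; python3 -c "from h import *; st(); shot('top','t1.png',200,130,370,290,4); shot('side','s1.png',200,120,380,270,4)"
```

```text
t: 1.35
eef_pos: [0.5017, 0.1749, 0.1301]
tcp_rot: [-3.141, 0.0, 1.668]
wrist_force: [1.0, 0.3, 0.3]
grip_width: 0.498
t1.35 fixture mm [-136.1   18.3  130.1] rot [-3.141  0.     1.668] Ffix [1.  0.2 0.3] tq [-0.01 -0.05 -0.  ] w0.498 q6 0.15
```

View pics/t1.png

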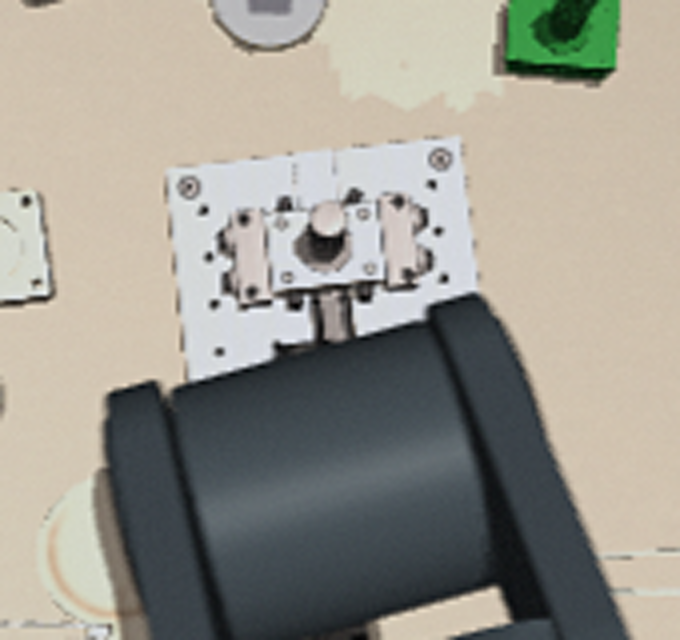

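View pics/s1.png

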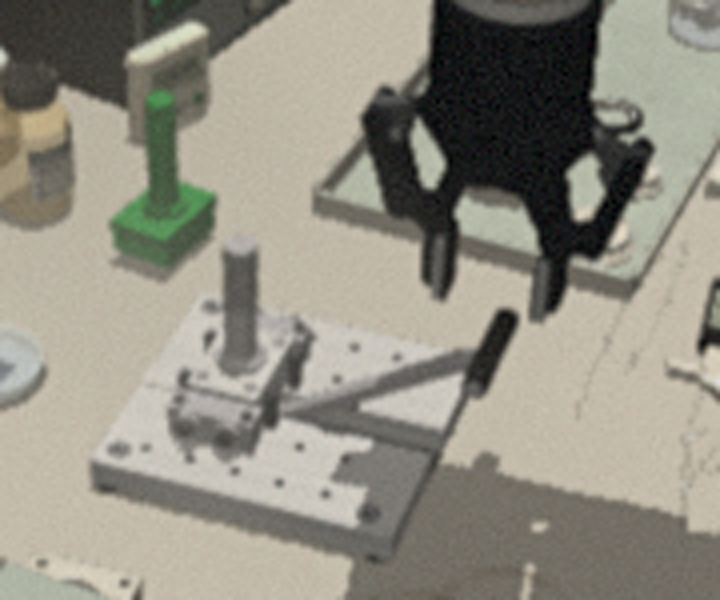

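The side picture shows the open fingers, with tips at (437,295) and (543,315), straddling the bar, which runs from (515,315) to (478,390). The arm joins the bar at mid-bar, so I can descend.

```bash
python3 -m creep '[[0,0,20,0,0,0],[0,0,20,0,0,0],[0,0,14,0,0,0],[0,0,6,0,0,0],[0,0,0,0,0,0]]'; python3 -c "from h import *; st(); shot('side','s2.png',200,120,380,270,4)"
```

```text
t: 1.87
eef_pos: [0.5005, 0.1767, 0.0697]
tcp_rot: [-3.139, 0.0, 1.672]
wrist_force: [-0.1, -0.3, -0.0]
grip_width: 0.5
t1.87 fixture mm [-137.1   20.2   69.7] rot [-3.139  0.     1.672] Ffix [-0.2 -0.3 -0. ] tq [ 0.04 -0.01 -0.02] w0.500 q6 0.15
```

View pics/s2.png

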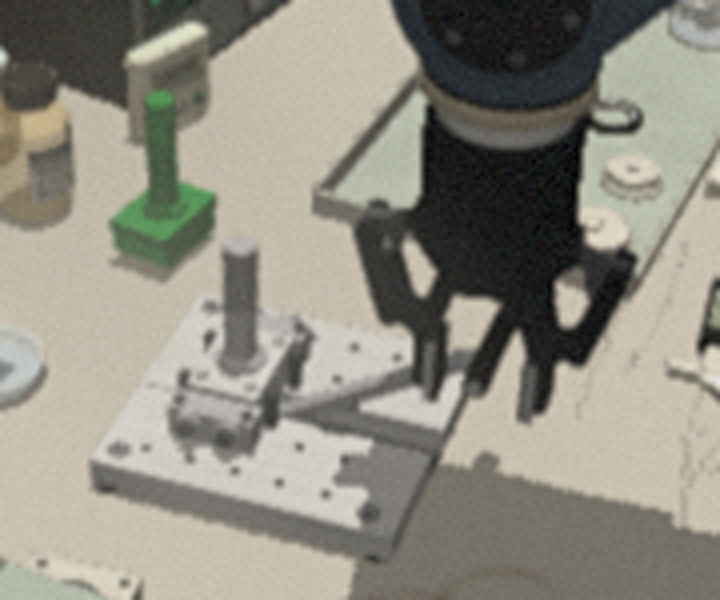

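The fingers now stand either side of the bar: tips at (430,385) and (532,410), with the bar's near end at (478,390). I'll close on it.

```bash
python3 -m creep '[[-2,0,0,0,0,0],[0,0,0,0,0,0],[0,0,0,0,0,0],[0,0,0,0,0,0],[0,0,0,0,0,0]]' 0 40; python3 -c "from h import *; st()"
```

```text
t: 2.33
eef_pos: [0.502, 0.1746, 0.0713]
tcp_rot: [3.14, -0.0, 1.671]
wrist_force: [2.9, -0.1, -1.1]
grip_width: 0.145
t2.33 fixture mm [-135.8   17.9   71.3] rot [ 3.14  -0.     1.671] Ffix [ 2.8 -0.4 -1.1] tq [-0.05 -0.45 -0.03] w0.145 q6 0.15
```

```bash
python3 -m creep '[[0,0,0,0,0,0],[0,0,0,0,0,0]]'; python3 -c "from h import *; st(); shot('side','s3.png',200,120,380,270,4)"
```

```text
t: 2.5
eef_pos: [0.5018, 0.1745, 0.071]
tcp_rot: [3.141, -0.0, 1.671]
wrist_force: [3.6, 0.3, -0.7]
grip_width: 0.146
t2.50 fixture mm [-136.    17.9   71. ] rot [ 3.141 -0.     1.671] Ffix [ 3.6 -0.1 -0.7] tq [ 0.   -0.53 -0.13] w0.146 q6 0.15
```

View pics/s3.png

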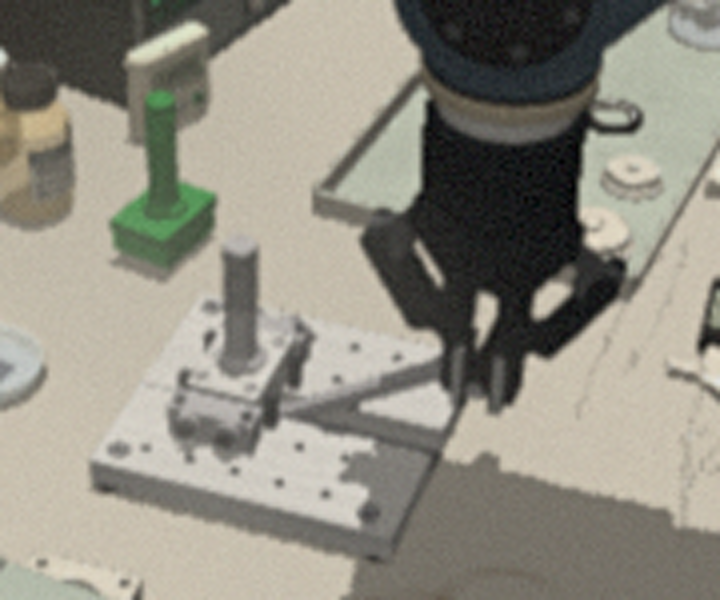

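```bash
python3 -m creep '[[0,-1.4,2.4,0,0,0],[0,-1.4,2.4,0,0,0],[0,-1.4,2.4,0,0,0],[0,-1.4,2.4,0,0,0],[0,-1.4,2.4,0,0,0]]'; python3 -c "from h import *; st()"
```

```text
t: 2.97
eef_pos: [0.4952, 0.174, 0.0591]
tcp_rot: [3.139, -0.0, 1.671]
wrist_force: [4.4, 1.1, 7.1]
grip_width: 0.147
t2.97 fixture mm [-142.6   18.    59.1] rot [ 3.139 -0.     1.671] Ffix [4.5 0.7 7.1] tq [ 0.04 -0.92 -0.02] w0.147 q6 0.15
```

```bash
python3 -m creep '[[0,-1.2,2.5,0,0,0],[0,-1.2,2.5,0,0,0],[0,-1.2,2.5,0,0,0],[0,-1.2,2.5,0,0,0],[0,-1.2,2.5,0,0,0]]'; python3 -c "from h import *; st()"
```

```text
t: 3.38
eef_pos: [0.4897, 0.1734, 0.0469]
tcp_rot: [3.138, -0.0, 1.671]
wrist_force: [5.4, 0.4, 7.8]
grip_width: 0.147
t3.38 fixture mm [-148.1   18.    46.9] rot [ 3.138 -0.     1.671] Ffix [ 5.4 -0.1  7.8] tq [-0.06 -1.05 -0.09] w0.147 q6 0.15
```

```bash
python3 -m creep '[[0,-0.9,2.6,0,0,0],[0,-0.9,2.6,0,0,0],[0,-0.9,2.6,0,0,0],[0,-0.9,2.6,0,0,0],[0,-0.9,2.6,0,0,0]]'; python3 -c "from h import *; st()"
```

```text
t: 3.8
eef_pos: [0.4855, 0.1731, 0.0343]
tcp_rot: [3.138, -0.0, 1.671]
wrist_force: [4.3, 0.3, 13.6]
grip_width: 0.146
t3.80 fixture mm [-152.4   18.    34.3] rot [ 3.138 -0.     1.671] Ffix [ 4.4 -0.1 13.6] tq [-0.02 -0.89 -0.05] w0.146 q6 0.15
```

```bash
python3 -m creep '[[0,-0.7,2.7,0,0,0],[0,-0.7,2.7,0,0,0],[0,-0.7,2.7,0,0,0],[0,-0.7,2.7,0,0,0],[0,-0.7,2.7,0,0,0]]'; python3 -c "from h import *; st()"
```

```text
t: 4.22
eef_pos: [0.4817, 0.1727, 0.0203]
tcp_rot: [3.138, -0.0, 1.671]
wrist_force: [4.0, 1.0, 9.7]
grip_width: 0.145
t4.22 fixture mm [-156.2   18.    20.3] rot [ 3.138 -0.     1.671] Ffix [4.1 0.6 9.7] tq [ 0.01 -1.12 -0.1 ] w0.145 q6 0.15
```

```bash
python3 -m creep '[[0,-0.2,1.2,0,0,0],[0,-0.2,1.2,0,0,0],[0,0,0,0,0,0]]'; python3 -c "from h import *; st(); shot('side','s4.png',200,120,380,270,4)"
```

```text
t: 4.47
eef_pos: [0.4812, 0.1726, 0.0178]
tcp_rot: [3.139, -0.0, 1.671]
wrist_force: [4.0, 1.5, 5.9]
grip_width: 0.147
t4.47 fixture mm [-156.7   18.    17.8] rot [ 3.139 -0.     1.671] Ffix [4.1 1.1 5.9] tq [ 0.06 -0.81 -0.04] w0.147 q6 0.15
```

View pics/s4.png

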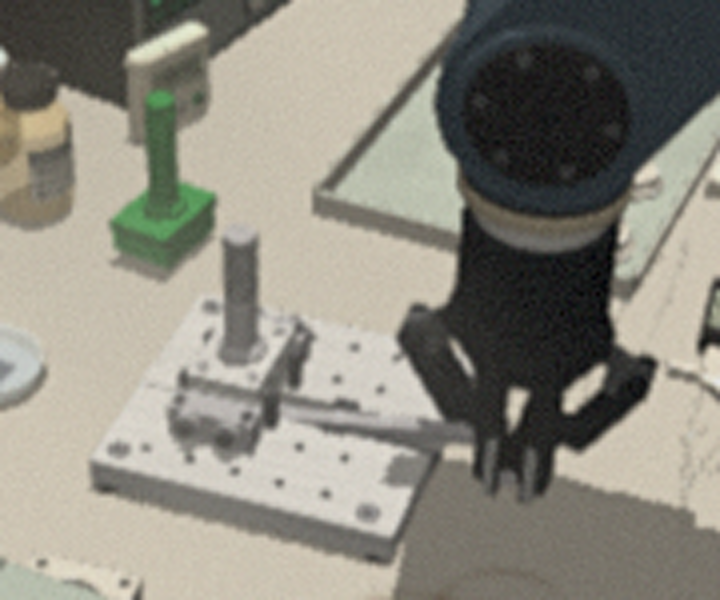

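The lever is down and the post top has risen from (240,243) to (240,232). I'll press on to find the end stop.

```bash
python3 -m creep '[[0,-0.1,1,0,0,0],[0,0,0,0,0,0]]'; python3 -c "from h import *; st()"
```

```text
t: 4.68
eef_pos: [0.4812, 0.1726, 0.0172]
tcp_rot: [3.139, -0.0, 1.671]
wrist_force: [3.2, 1.3, 13.5]
grip_width: 0.143
t4.68 fixture mm [-156.7   18.1   17.2] rot [ 3.139 -0.     1.671] Ffix [ 3.3  1.  13.5] tq [-0.01 -0.46 -0.06] w0.143 q6 0.15
```

```bash
python3 -m creep '[[0,-0.1,1,0,0,0],[0,0,0,0,0,0]]'; python3 -c "from h import *; st()"
```

```text
t: 4.85
eef_pos: [0.4812, 0.1726, 0.0166]
tcp_rot: [3.139, -0.0, 1.671]
wrist_force: [-0.1, 0.6, 20.9]
grip_width: 0.149
t4.85 fixture mm [-156.7   18.    16.6] rot [ 3.139 -0.     1.671] Ffix [-0.1  0.6 20.9] tq [-0.1  -0.17 -0.05] w0.149 q6 0.15
```

The force rose from 6 to 21 N while the travel stopped, so this is the end stop. I'll ease it back along the arc at about 0.25 rad/s.

```bash
python3 -m creep '[[0,0.2,-2.0,0,0,0],[0,0.6,-2.5,0,0,0],[0,0.7,-2.7,0,0,0],[0,0.7,-2.7,0,0,0],[0,0.7,-2.7,0,0,0]]'; python3 -c "from h import *; st()"
```

```text
t: 5.27
eef_pos: [0.4835, 0.1728, 0.0282]
tcp_rot: [3.14, -0.0, 1.671]
wrist_force: [6.4, 2.6, -0.5]
grip_width: 0.147
t5.27 fixture mm [-154.4   18.    28.2] rot [ 3.14  -0.     1.671] Ffix [ 6.6  1.9 -0.5] tq [ 0.15 -0.55 -0.08] w0.147 q6 0.15
```

```bash
python3 -m creep '[[0,0.8,-2.7,0,0,0],[0,0.8,-2.7,0,0,0],[0,0.9,-2.6,0,0,0],[0,0.9,-2.6,0,0,0],[0,1,-2.6,0,0,0]]'; python3 -c "from h import *; st()"
```

```text
t: 5.68
eef_pos: [0.488, 0.1732, 0.0412]
tcp_rot: [3.14, -0.0, 1.671]
wrist_force: [11.7, 1.9, -4.0]
grip_width: 0.145
t5.68 fixture mm [-149.8   18.    41.2] rot [ 3.14  -0.     1.671] Ffix [11.8  0.7 -4. ] tq [ 0.26 -1.62 -0.1 ] w0.145 q6 0.15
```

```bash
python3 -m creep '[[0,1.1,-2.5,0,0,0],[0,1.1,-2.5,0,0,0],[0,1.2,-2.5,0,0,0],[0,1.2,-2.5,0,0,0],[0,1.2,-2.5,0,0,0]]'; python3 -c "from h import *; st()"
```

```text
t: 6.1
eef_pos: [0.4939, 0.1738, 0.0535]
tcp_rot: [3.14, -0.0, 1.671]
wrist_force: [8.6, 1.5, -5.3]
grip_width: 0.149
t6.10 fixture mm [-144.    18.    53.5] rot [ 3.14  -0.     1.671] Ffix [ 8.7  0.7 -5.3] tq [ 0.13 -1.13 -0.13] w0.149 q6 0.15
```

The force while going up is mostly radial (the tool is pulling slightly outward). I'll look before continuing.

```bash
python3 -c "from h import *; st(); shot('side','s5.png',200,120,380,270,4)"
```

```text
t6.10 fixture mm [-144.    18.    53.5] rot [ 3.14  -0.     1.671] Ffix [ 8.7  0.7 -5.3] tq [ 0.13 -1.13 -0.13] w0.149 q6 0.15
```

View pics/s5.png

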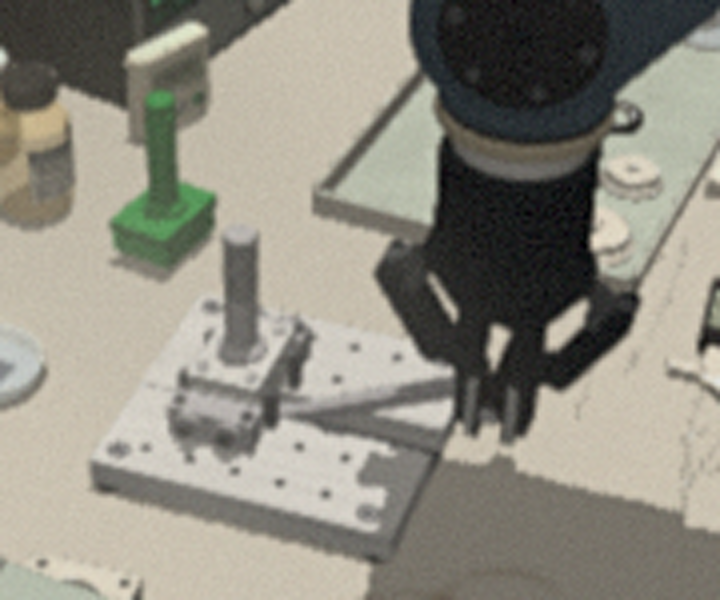

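The lever follows, at arm end (455,375), and the block has stayed up with its post top at (240,232). I'll continue with a slight inward bias.

```bash
python3 -m creep '[[0,1.5,-2.4,0,0,0],[0,1.5,-2.4,0,0,0],[0,1.5,-2.4,0,0,0],[0,1.5,-2.4,0,0,0],[0,1.6,-2.4,0,0,0]]'; python3 -c "from h import *; st()"
```

```text
t: 6.57
eef_pos: [0.5002, 0.1743, 0.0651]
tcp_rot: [-3.141, 0.0, 1.671]
wrist_force: [5.1, 2.0, -5.2]
grip_width: 0.148
t6.57 fixture mm [-137.6   17.9   65.1] rot [-3.141  0.     1.671] Ffix [ 5.2  1.5 -5.2] tq [ 0.14 -0.34 -0.11] w0.148 q6 0.15
```

```bash
python3 -m creep '[[0,1.4,-2.3,0,0,0],[0,1.2,-2,0,0,0],[0,0.5,-1,0,0,0],[0,0,0,0,0,0]]'; python3 -c "from h import *; st(); shot('side','s6.png',200,120,380,270,4)"
```

```text
t: 6.9
eef_pos: [0.5029, 0.1745, 0.0699]
tcp_rot: [-3.14, 0.0, 1.671]
wrist_force: [6.0, 1.7, -14.5]
grip_width: 0.147
t6.90 fixture mm [-134.9   17.7   69.9] rot [-3.14   0.     1.671] Ffix [  6.2   1.1 -14.5] tq [ 0.1  -0.68 -0.09] w0.147 q6 0.15
```

View pics/s6.png

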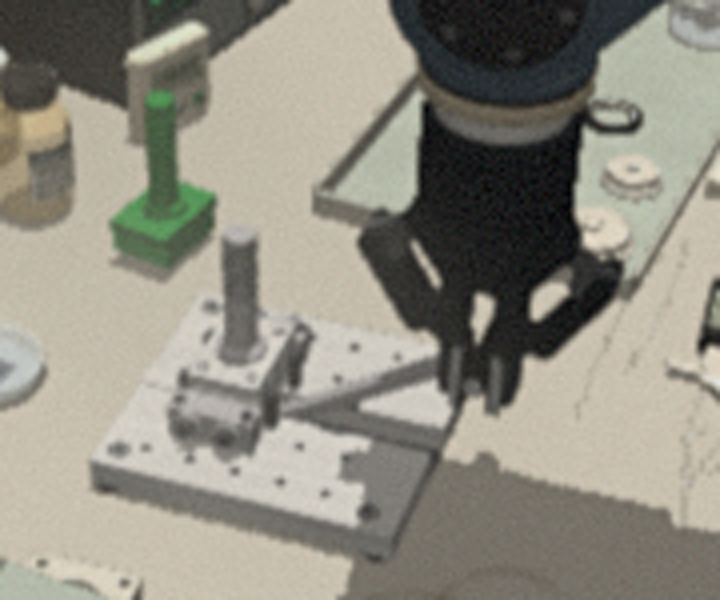

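The pull reads -14.5 N with the lever at its rest place, so it is on its stop. Next I'll relax, open and rise.

```bash
python3 -m creep '[[0,0,0.8,0,0,0],[0,0,0,0,0,0],[0,0,0,0,0,0],[0,0,0,0,0,0]]' 0.45; python3 -m creep '[[0,0,-15,0,0,0],[0,0,-25,0,0,0],[0,0,-35,0,0,0],[0,0,-20,0,0,0],[0,0,0,0,0,0]]' 0.6
python3 - <<'E'
from h import *
st(); shot('side','s7.png',200,120,380,270,4); shot('top','t7.png',200,130,370,290,4)
t=fix(POSE,[0,0,.162])[0]; print(steps(t,down(np.pi+.098),13))
E
```

```text
t: 7.28
eef_pos: [0.5035, 0.1747, 0.0703]
tcp_rot: [-3.141, 0.0, 1.671]
wrist_force: [0.0, -0.6, -0.4]
grip_width: 0.449
t: 7.7
eef_pos: [0.5055, 0.1752, 0.1696]
tcp_rot: [3.135, -0.001, 1.672]
wrist_force: [0.4, -0.5, -0.5]
grip_width: 0.599
t7.70 fixture mm [-132.2   18.3  169.6] rot [ 3.135e+00 -1.000e-03  1.672e+00] Ffix [ 0.4 -0.5 -0.5] tq [-0.03  0.    0.01] w0.599 q6 0.15
[-8.74  7.54  0.29  0.    0.   -6.91]
```

View pics/s7.png

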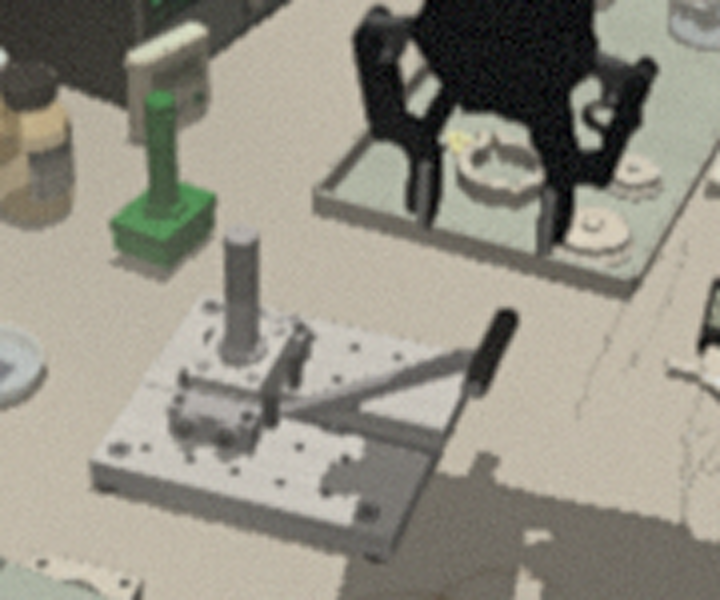

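View pics/t7.png

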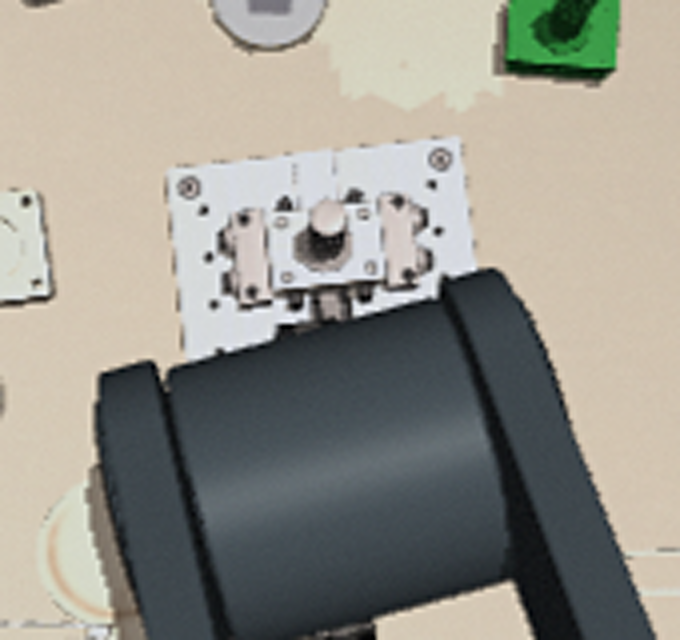

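The lever is at rest with its bar at (515,315)–(478,390), the same as before. The block stands jacked, with the post top at (241,234) in side and (328,217) in top, and the fixture hasn't moved.

```bash
python3 -m creep '[[-8.7,7.5,0.3,0,0,-6.9],[-8.7,7.5,0.3,0,0,-6.9],[-8.7,7.5,0.3,0,0,-6.9],[-8.7,7.5,0.3,0,0,-6.9],[-8.7,7.5,0.3,0,0,-6.9]]'
python3 - <<'E'
from h import *
st(); a=atz("side",crop((241,234),4,(200,120)),.128);b=atz("top",crop((328,217),4,(200,130)),.128);print(a,b)
print(atz("side",crop((240,245),4,(200,120)),.121),atz("top",crop((327,219),4,(200,130)),.121))
t=fix(POSE,[0,0,.155])[0]; print(steps(t,down(np.pi+.098),8))
E
```

```text
t: 8.22
eef_pos: [0.5525, 0.1461, 0.1621]
tcp_rot: [-3.139, -0.001, 2.279]
wrist_force: [0.4, -0.5, -1.2]
grip_width: 0.601
t8.22 fixture mm [-88.3 -15.3 162.1] rot [-3.139e+00 -1.000e-03  2.279e+00] Ffix [ 0.3 -0.5 -1.2] tq [-0.03  0.02  0.01] w0.601 q6 -0.53
[0.63832477 0.17160222 0.128     ] [0.63797632 0.16976941 0.128     ]
[0.63889185 0.17170263 0.121     ] [0.63835847 0.17010239 0.121     ]
[-8.82  7.61  0.86 -0.01 -0.02 -6.88]
```

```bash
python3 -m creep '[[-8.8,7.6,0.5,0,0,-6.9],[-8.8,7.6,0.5,0,0,-6.9],[-8.8,7.6,0.5,0,0,-6.9],[-8.8,7.6,0.5,0,0,-6.9],[-8.8,7.6,0.5,0,0,-6.9]]' ;python3 - <<'E'
from h import *
st(); print(steps([.6382,.1705,.155],down(np.pi+.098),3))
E
```

```text
t: 8.63
eef_pos: [0.6097, 0.1512, 0.1593]
tcp_rot: [-3.14, -0.003, 2.881]
wrist_force: [0.3, 0.4, -0.5]
grip_width: 0.602
t8.63 fixture mm [-30.9 -15.8 159.3] rot [-3.140e+00 -3.000e-03  2.881e+00] Ffix [ 0.3  0.4 -0.5] tq [ 0.06  0.05 -0.06] w0.602 q6 -1.14
[-8.53  7.73  1.41 -0.01 -0.05 -6.84]
```

```bash
python3 -m creep '[[-8.5,7.7,1,0,0,-6.9],[-8.5,7.7,1,0,0,-6.9],[-8.5,7.7,1,0,0,-6.8],[0,0,0,0,0,0],[0,0,0,0,0,0]]' ;python3 - <<'E'
from h import *
st(); print(steps([.6382,.1705,.091],down(np.pi+.098),4)); shot('side','s8.png',200,100,380,250,4)
E
```

```text
t: 9.05
eef_pos: [0.6376, 0.1705, 0.1565]
tcp_rot: [-3.141, -0.003, -3.051]
wrist_force: [0.2, -0.6, 0.4]
grip_width: 0.599
t9.05 fixture mm [ -1.2   0.6 156.5] rot [-3.141e+00 -3.000e-03 -3.051e+00] Ffix [ 0.1 -0.6  0.4] tq [-0.03 -0.   -0.01] w0.599 q6 -1.47
[-1.700e-01 -1.000e-02  1.638e+01 -0.000e+00 -4.000e-02 -1.100e-01]
```

View pics/s8.png

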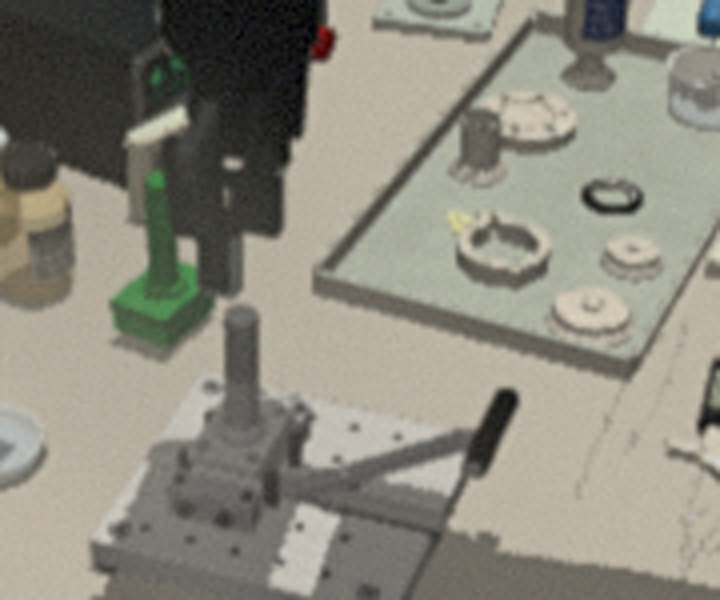

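The near finger (tip at (220,290)) is in front of the post and the far one behind, so the post (240,312) will sit between them. Descend and grip.

```bash
python3 -m creep '[[-0.4,0,18,0,0,0],[-0.3,0,20,0,0,0],[0,0,18,0,0,0],[0,0,9,0,0,0],[0,0,0,0,0,0]]'; python3 -c "from h import *; st()" ; python3 -m creep '[[0,0,0,0,0,0],[0,0,0,0,0,0],[0,0,0,0,0,0],[0,0,0,0,0,0],[0,0,0,0,0,0]]' 0 70;python3 - <<'E'
from h import *
st(); shot('side','s9.png',200,120,380,270,4)
E
```

```text
t: 9.52
eef_pos: [0.6375, 0.1701, 0.091]
tcp_rot: [-3.141, -0.004, -3.05]
wrist_force: [-0.2, -0.1, -0.7]
grip_width: 0.599
t9.52 fixture mm [-1.3  0.2 91. ] rot [-3.141 -0.004 -3.05 ] Ffix [-0.2 -0.  -0.7] tq [-0.07 -0.05 -0.  ] w0.599 q6 -1.47
t: 9.93
eef_pos: [0.6399, 0.1696, 0.0947]
tcp_rot: [-3.14, 0.002, -3.048]
wrist_force: [0.8, -6.6, 3.1]
grip_width: 0.193
t9.93 fixture mm [ 1.  -0.5 94.7] rot [-3.140e+00  2.000e-03 -3.048e+00] Ffix [ 0.2 -6.6  3.1] tq [-1.24 -0.03  0.01] w0.193 q6 -1.47
```

View pics/s9.png

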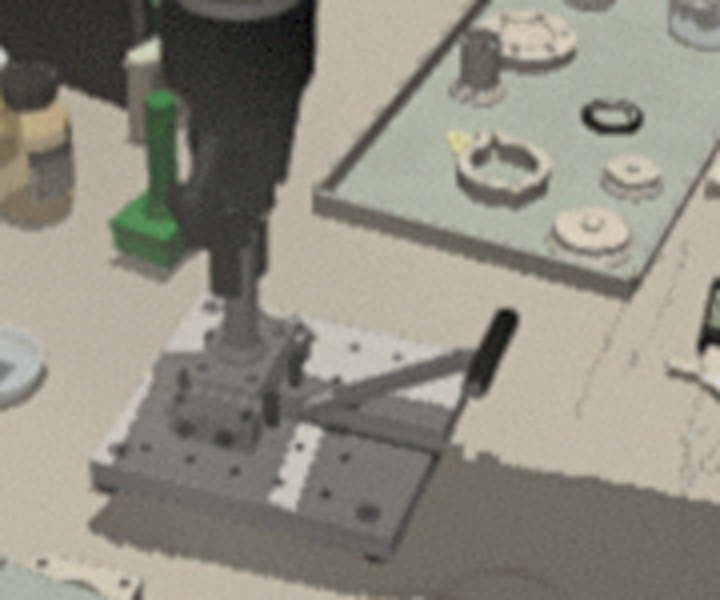

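The post is gripped (width 0.193, about 17 mm). Next I'll work out rows for a rotation about the left plunger line, raising the right side.

```bash
cat >> h.py <<'E'
def rock(piv,ang,n,tw=None):
    "row for turning tool about fixture x axis through piv (fixture mm) by ang rad, n rows"
    o=manip.get_obs(); p=o["eef_pos"]; Q=R.from_euler("xyz",o["tcp_rot"])
    c=fix(POSE,np.array(piv)*1e-3)[0]; ax=np.array([np.cos(POSE[2]),np.sin(POSE[2]),0]); D=R.from_rotvec(ax*ang)
    return steps(c+D.apply(p-c),D*Q,n)
E
python3 -c "
from h import *
print(rock((0,28,33.5),-.18,10))"
```

```text
[ 0.    1.11 -0.5   1.03 -0.   -0.  ]
```

```bash
python3 -m creep '[[0,1.1,-0.5,1,0,0],[0,1.1,-0.5,1,0,0],[0,1.1,-0.5,1,0,0],[0,1.1,-0.5,1,0,0],[0,0,0,0,0,0]]';python3 -c "from h import *; st(); shot('side','s10.png',200,120,380,270,4)"
```

```text
t: 10.4
eef_pos: [0.6394, 0.1749, 0.0967]
tcp_rot: [-3.07, 0.002, -3.048]
wrist_force: [0.4, -6.9, 5.6]
grip_width: 0.194
t10.40 fixture mm [ 1.   4.8 96.7] rot [-3.070e+00  2.000e-03 -3.048e+00] Ffix [-0.3 -6.9  5.6] tq [-1.37 -0.08 -0.01] w0.194 q6 -1.39
```

View pics/s10.png

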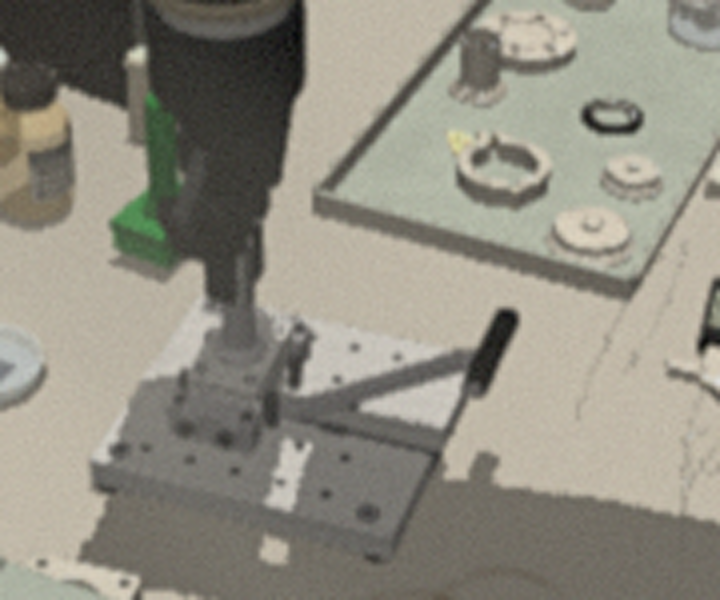

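The tilt is 0.07 rad and the fixture corners (95,463) and (388,553) are unchanged. Continue.

```bash
python3 -m creep '[[0,1.1,-0.5,1,0,0],[0,1.1,-0.5,1,0,0],[0,1.1,-0.5,1,0,0],[0,1.1,-0.5,1,0,0],[0,0,0,0,0,0]]';python3 -c "from h import *; st()";  python3 -m creep '[[0,1.1,-0.5,1,0,0],[0,1.1,-0.5,1,0,0],[0,1.1,-0.5,1,0,0],[0,0,0,0,0,0]]'; python3 -c "from h import *; st(); shot('side','s11.png',200,120,380,270,4); shot('top','t11.png',200,130,370,290,4)"
```

```text
t: 10.87
eef_pos: [0.6391, 0.1788, 0.0981]
tcp_rot: [-2.998, 0.002, -3.047]
wrist_force: [2.2, -9.9, 6.9]
grip_width: 0.187
t10.87 fixture mm [ 1.1  8.7 98.1] rot [-2.998e+00  2.000e-03 -3.047e+00] Ffix [  1.2 -10.1   6.9] tq [-2.22 -0.39  0.05] w0.187 q6 -1.32
t: 11.2
eef_pos: [0.6387, 0.1822, 0.0989]
tcp_rot: [-2.946, 0.002, -3.048]
wrist_force: [1.4, -10.3, 4.9]
grip_width: 0.189
t11.20 fixture mm [ 1.  12.1 98.9] rot [-2.946e+00  2.000e-03 -3.048e+00] Ffix [  0.4 -10.4   4.9] tq [-2.34 -0.46  0.03] w0.189 q6 -1.27
```

View pics/s11.png

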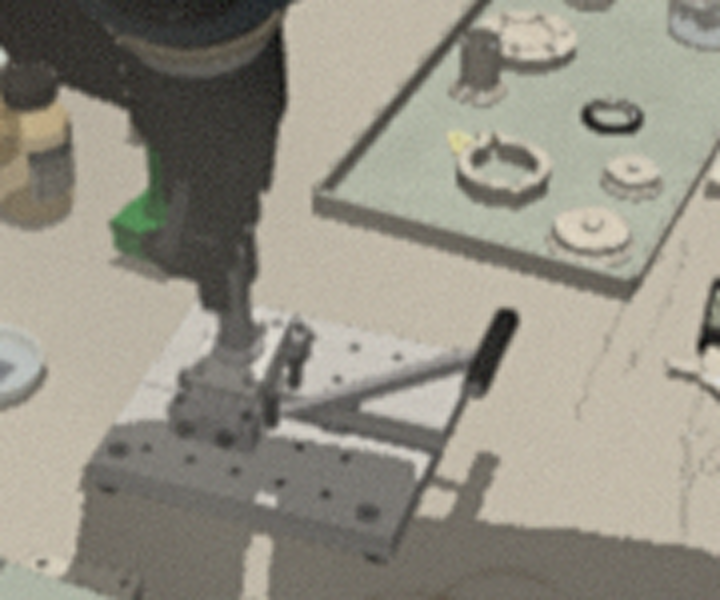

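View pics/t11.png

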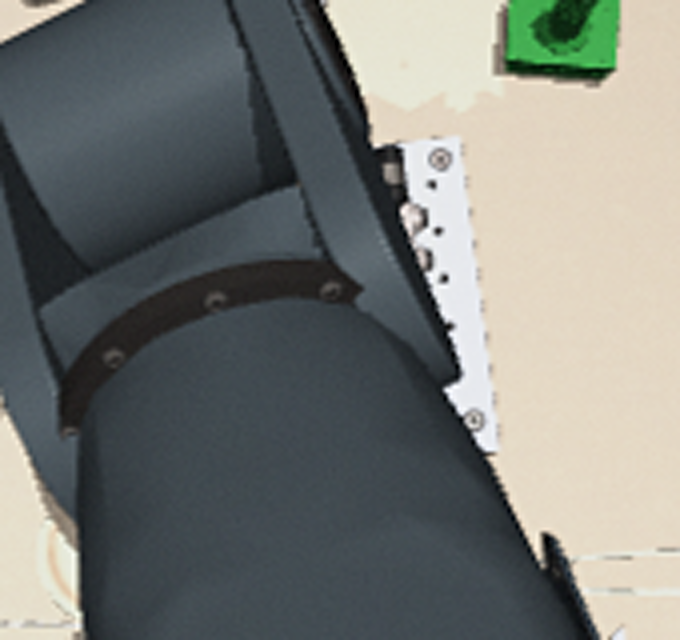

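```bash
python3 -c "from h import *; shot('side','s12.png',235,190,295,240,12)"
```

```text
(no output)
```

View pics/s12.png

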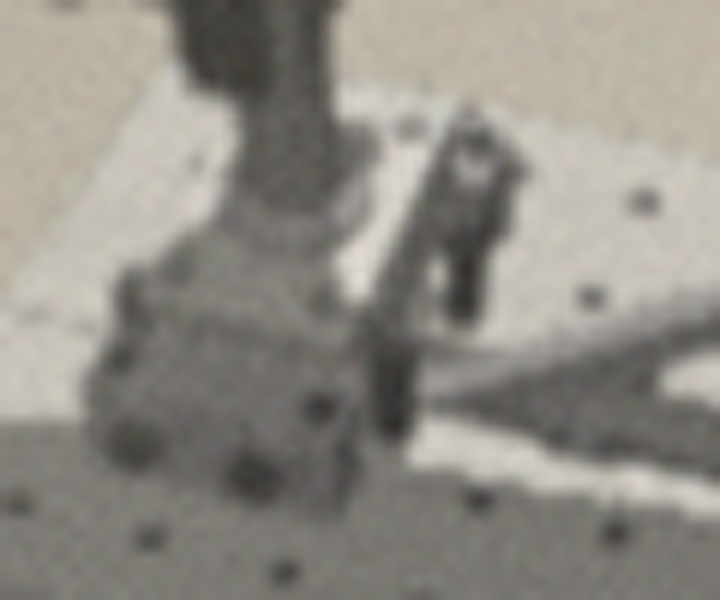

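Run:
```python
from h import *
def blk(th,piv=(0,28,33.5)):
    B=np.array([[-20,-29,28],[-20,-29,52],[-20,29,52],[20,-29,52],[20,29,52],[0,0,95]],float)
    c=np.array(piv); return c+R.from_rotvec([th,0,0]).apply(B-c)
for th in (0,-.1,-.15,-.2):
    uv=proj("side",fix(POSE,blk(th)*1e-3)); print(th,np.round((uv-[235,190]+.5)*12-.5).astype(int).tolist())
print(np.round((proj("side",fix(POSE,[[-24,-37,41.5],]*np.array([[1e-3]])))-[235,190]+.5)*12))
```

```text
0 [[467, 241], [469, 138], [355, 330], [262, 90], [142, 278], [306, 13]]
-0.1 [[468, 216], [465, 120], [351, 337], [258, 72], [138, 285], [293, 22]]
-0.15 [[468, 204], [463, 112], [350, 341], [255, 64], [136, 289], [286, 28]]
-0.2 [[468, 193], [460, 105], [348, 345], [252, 57], [134, 293], [279, 34]]
[[504. 163.]]
```

The robot-side right corner of the block is at (468,104) and the post axis is near (288,30). That matches a tilt of about 0.15–0.2, so the right side is out. Now the other way, about the right plungers.

```bash
python3 -c "
from h import *
print(rock((0,-28,35.5),.20,12))"
```

```text
[-0.01 -1.17 -0.44 -0.95  0.    0.  ]
```

```bash
python3 -m creep '[[0,-1.2,-0.4,-1,0,0],[0,-1.2,-0.4,-1,0,0],[0,-1.2,-0.4,-1,0,0],[0,-1.2,-0.4,-1,0,0],[0,-1.2,-0.4,-1,0,0]]';python3 -c "from h import *; st();shot('side','s13.png',235,190,295,240,12); shot('side','s13w.png',200,120,380,270,4)"
```

```text
t: 11.77
eef_pos: [0.6383, 0.176, 0.0995]
tcp_rot: [-3.035, -0.001, -3.048]
wrist_force: [4.6, -8.5, -11.6]
grip_width: 0.19
t11.77 fixture mm [-0.   6.1 99.5] rot [-3.035e+00 -1.000e-03 -3.048e+00] Ffix [  3.7  -9.  -11.6] tq [-1.91 -0.98  0.07] w0.190 q6 -1.36
```

View pics/s13.png

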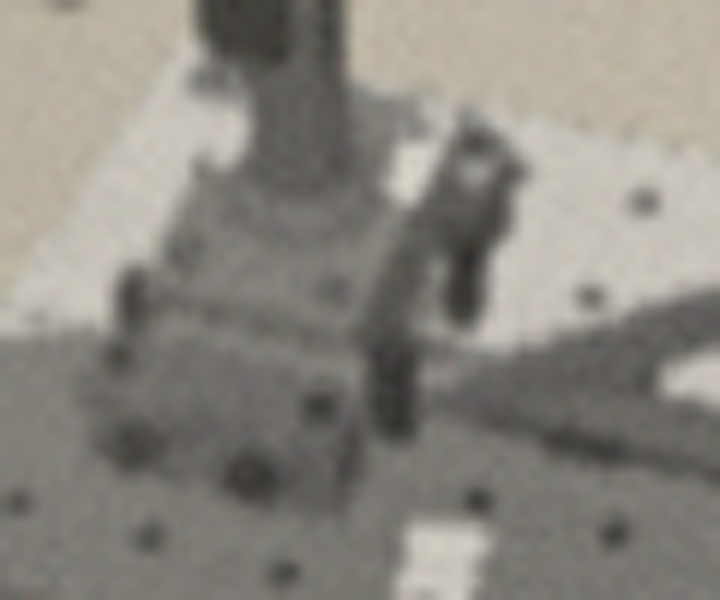

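View pics/s13w.png

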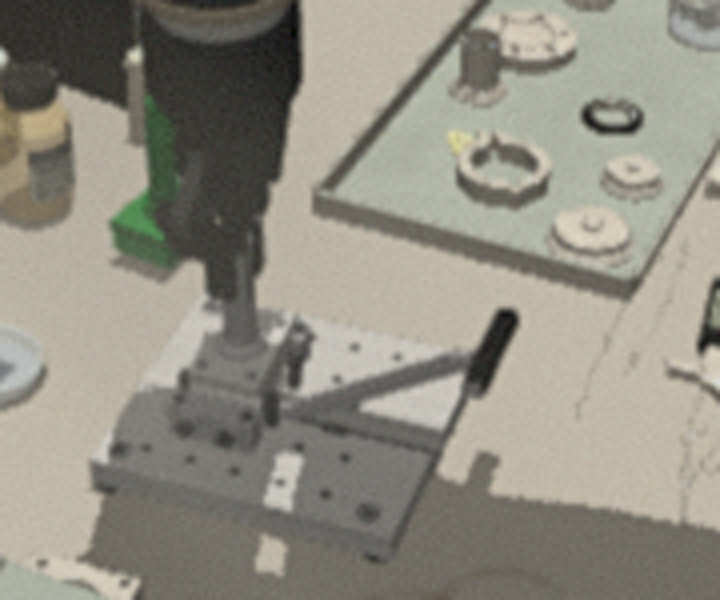

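The fixture stays put with its corners at (95,462) and (388,553). The lift has run ahead of the side push (Fz -12, Fy still -9), so I'll continue mostly sideways and turning.

```bash
python3 -m creep '[[0,-1.3,0.2,-1,0,0],[0,-1.3,0.2,-1,0,0],[0,-1.3,0.2,-1,0,0],[0,-1.3,0.2,-1,0,0],[0,0,0,0,0,0]]';python3 -c "from h import *; st();shot('side','s14.png',235,190,295,240,12)"
```

```text
t: 12.28
eef_pos: [0.6397, 0.171, 0.1012]
tcp_rot: [-3.106, 0.002, -3.049]
wrist_force: [1.3, -6.3, 5.5]
grip_width: 0.188
t12.28 fixture mm [  0.9   0.9 101.2] rot [-3.106e+00  2.000e-03 -3.049e+00] Ffix [ 0.7 -6.4  5.5] tq [-1.38 -0.11  0.02] w0.188 q6 -1.44
```

View pics/s14.png

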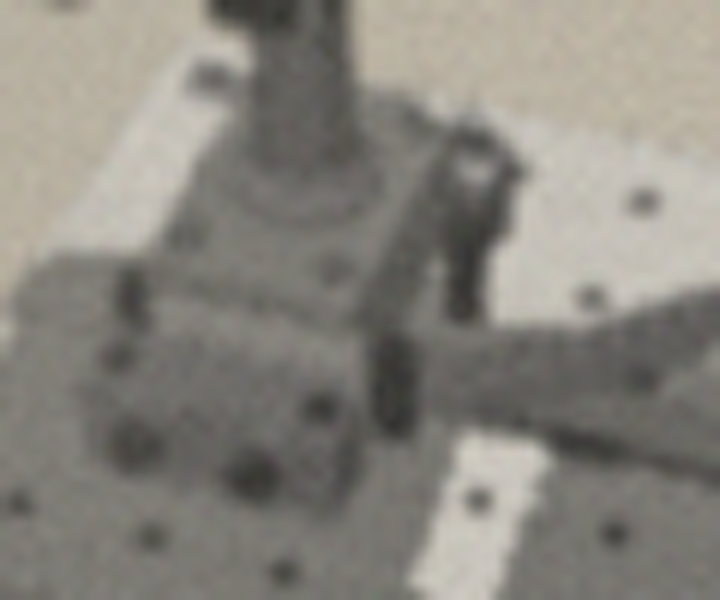

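Run:
```python
from h import *
im=cv2.imread("pics/s7.png")[280:480,140:380]; cv2.imwrite("pics/s7z.png",cv2.resize(im,None,fx=3,fy=3,interpolation=cv2.INTER_CUBIC))
def lv(dz,th=0,piv=(0,-28,40)):
    B=np.array([[-20,-29,28],[-20,-29,52],[-20,29,52],[20,-29,52],[20,29,52],[-20,29,28],[0,0,52],[0,0,95]],float)+[0,0,dz]
    c=np.array(piv); return c+R.from_rotvec([th,0,0]).apply(B-c)
for dz in (0,4,8):
    print(dz,np.round((proj("side",fix(POSE,lv(dz)*1e-3))-[235,190]+.5)*12-.5).astype(int).tolist())
```

```text
0 [[467, 241], [469, 138], [355, 330], [262, 90], [142, 278], [355, 435], [308, 207], [306, 13]]
4 [[468, 224], [469, 120], [355, 312], [262, 73], [141, 260], [355, 417], [307, 189], [306, -6]]
8 [[468, 207], [469, 103], [355, 294], [262, 55], [141, 243], [355, 400], [307, 172], [306, -24]]
```

View pics/s7z.png

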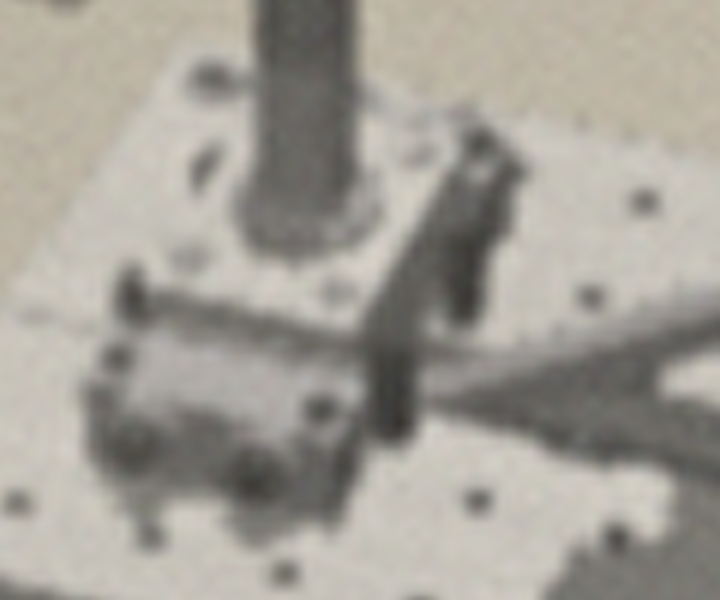

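Compared with the jacked picture, the near hole is at (335,268) against (337,290), so the left is up about 5 mm. The far right hole is up about 8 mm. The left needs a few mm more, so I'll keep turning about the right side.

```bash
python3 -m creep '[[0,-1.2,-0.3,-1,0,0],[0,-1.2,-0.3,-1,0,0],[0,-1.2,-0.3,-1,0,0],[0,-1.2,-0.3,-1,0,0],[0,0,0,0,0,0]]';python3 -c "from h import *; st()"; python3 -m creep '[[0,-1.2,-0.3,-1,0,0],[0,-1.2,-0.3,-1,0,0],[0,-1.2,-0.3,-1,0,0],[0,0,0,0,0,0]]';python3 -c "from h import *; st();shot('side','s15.png',235,190,295,240,12)"
```

```text
t: 12.75
eef_pos: [0.6397, 0.1676, 0.1017]
tcp_rot: [3.105, 0.001, -3.049]
wrist_force: [2.5, 2.6, 1.0]
grip_width: 0.196
t12.75 fixture mm [  0.5  -2.5 101.7] rot [ 3.105e+00  1.000e-03 -3.049e+00] Ffix [2.7 2.3 1. ] tq [ 0.4  -0.38 -0.03] w0.196 q6 -1.52
t: 13.08
eef_pos: [0.6398, 0.1639, 0.1021]
tcp_rot: [3.052, 0.0, -3.049]
wrist_force: [2.5, 4.8, -1.6]
grip_width: 0.189
t13.08 fixture mm [  0.3  -6.1 102.1] rot [ 3.052  0.    -3.049] Ffix [ 2.9  4.5 -1.6] tq [ 1.16 -0.48 -0.09] w0.189 q6 -1.58
```

View pics/s15.png

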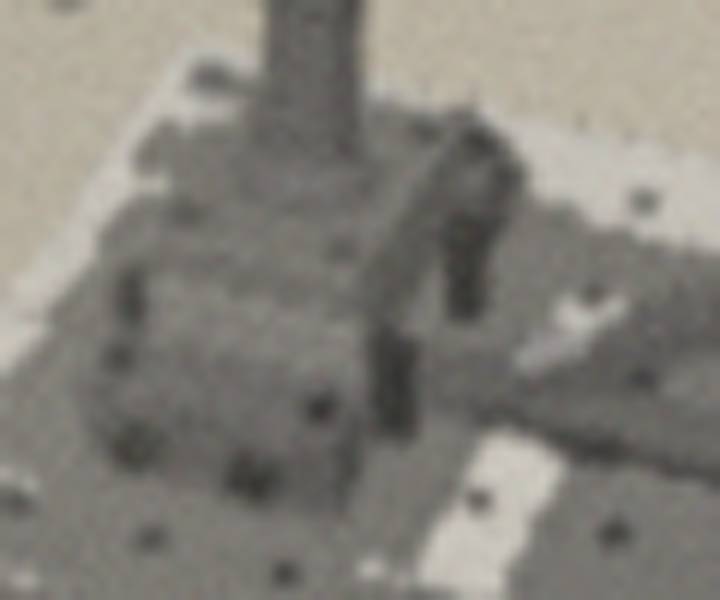

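By tool geometry, the left foot is up about 10 mm (free), while the right has settled to about +5 mm. I'll rock back about the left top without pressing down, to bring the right above its plungers too.

```bash
cat >> h.py <<'E'
def feet():
    o=manip.get_obs(); p=o["eef_pos"]; a=POSE[2]; c,s=np.cos(a),np.sin(a); d=p[:2]-POSE[:2]
    y,z=1e3*(-s*d[0]+c*d[1]),1e3*p[2]; zt=R.from_euler("xyz",o["tcp_rot"]).as_matrix()[:,2]
    th=np.arctan2(zt@np.array([-s,c,0]),-zt[2]); r=R.from_rotvec([th,0,0])
    O=np.array([0,y,z])+r.apply([0,.5,-66.7])
    print("tilt %.3f origin y %.1f z %.1f left %.1f right %.1f"%(th,O[1],O[2],(O+r.apply([0,27,0]))[2]-28,(O+r.apply([0,-27,0]))[2]-28))
E
python3 -c "
from h import *
feet();print(rock((0,28,37),-.16,9))"
```

```text
tilt 0.089 origin y 0.4 z 35.7 left 10.0 right 5.3
[ 0.01  1.21 -0.49  1.02 -0.01 -0.  ]
```

```bash
python3 -m creep '[[0,1.2,-0.6,1,0,0],[0,1.2,-0.6,1,0,0],[0,1.2,-0.6,1,0,0],[0,1.2,-0.6,1,0,0],[0,0,0,0,0,0]]';python3 -c "from h import *; st();feet()"
```

```text
t: 13.55
eef_pos: [0.6392, 0.169, 0.1048]
tcp_rot: [3.126, 0.0, -3.047]
wrist_force: [3.9, -0.5, -3.5]
grip_width: 0.188
t13.55 fixture mm [  0.2  -1.  104.8] rot [ 3.126  0.    -3.047] Ffix [ 3.8 -0.9 -3.5] tq [-0.24 -0.63 -0.02] w0.188 q6 -1.49
tilt 0.015 origin y 0.5 z 38.2 left 10.6 right 9.7
```

Both sides are now up about 10 mm and the pull is only 3.5 N (block weight 2.6 N). Lift gently straight up.

```bash
python3 -m creep '[[0,0,-1.5,0,0,0],[0,0,-1.5,0,0,0],[0,0,-1.5,0,0,0],[0,0,0,0,0,0]]';python3 -c "from h import *; st();feet(); shot('side','s16.png',200,120,380,270,4)"
```

```text
t: 13.88
eef_pos: [0.639, 0.1682, 0.1096]
tcp_rot: [3.124, -0.001, -3.048]
wrist_force: [0.3, -0.6, -2.3]
grip_width: 0.186
t13.88 fixture mm [-1.000e-01 -1.800e+00  1.096e+02] rot [ 3.124e+00 -1.000e-03 -3.048e+00] Ffix [ 0.2 -0.7 -2.3] tq [-0.01 -0.01 -0.02] w0.186 q6 -1.49
tilt 0.017 origin y -0.1 z 42.9 left 15.3 right 14.4
```

View pics/s16.png

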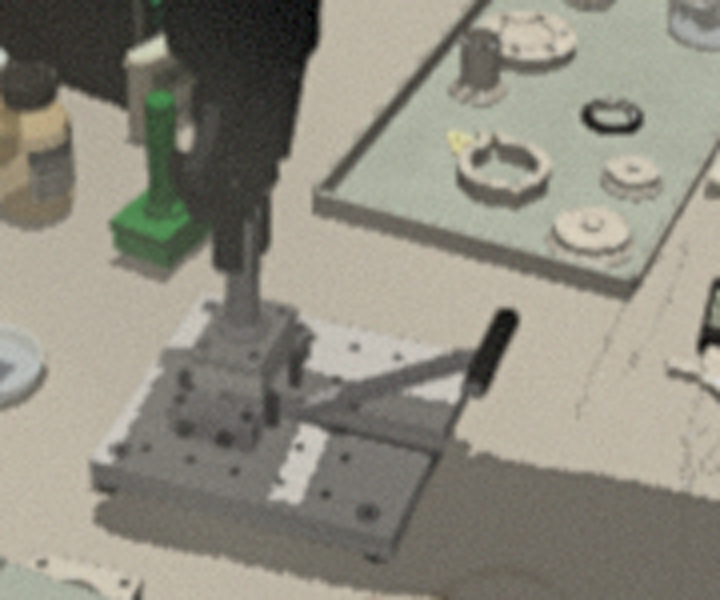

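The block is free: Fz -2.3 N is just its weight, and the fixture is still in place. Raise another 24 mm and straighten the 1° tilt.

```bash
python3 -m creep '[[0,0.2,-4,0.2,0,0],[0,0.3,-6,0.3,0,0],[0,0.3,-7,0.3,0,0],[0,0.3,-5,0.2,0,0],[0,0,-2.6,0,0,0]]'; python3 -m creep '[[0,0,0,0,0,0],[0,0,0,0,0,0],[0,0,0,0,0,0]]'; python3 -c "from h import *; st();feet(); shot('side','s17.png',200,100,380,250,4); shot('top','t17.png',0,0,560,420,1); shot('side','s17f.png',0,0,560,420,1)"
```

```text
t: 14.35
eef_pos: [0.6396, 0.1696, 0.1353]
tcp_rot: [-3.141, 0.002, -3.048]
wrist_force: [-0.3, -0.3, -3.8]
grip_width: 0.192
t: 14.6
eef_pos: [0.639, 0.1693, 0.1336]
tcp_rot: [-3.142, -0.001, -3.048]
wrist_force: [-0.2, -0.9, -3.0]
grip_width: 0.193
t14.60 fixture mm [  0.   -0.7 133.6] rot [-3.142e+00 -1.000e-03 -3.048e+00] Ffix [-0.2 -0.9 -3. ] tq [-0.02 -0.05 -0.  ] w0.193 q6 -1.48
tilt -0.000 origin y -0.2 z 66.9 left 38.9 right 38.9
```

View pics/s17.png

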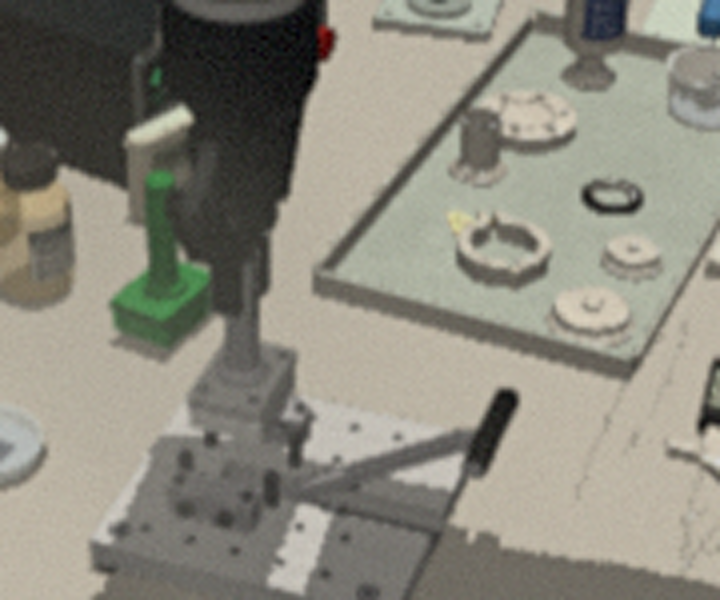

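View pics/t17.png

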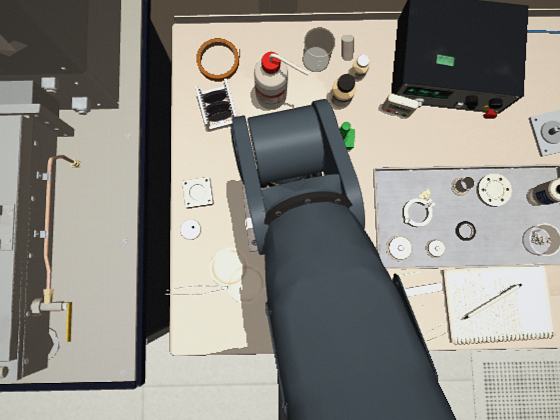

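The block hangs upright over the nest with its key visible below at about (255,425). The neighbours (sample block (197,192), puck (190,229)) are unmoved. I'll check its height and tilt against the projection.

Run:
```python
from h import *
f=manip.grab_frame("side")["frame"][:,:,::-1].copy()
u0,v0,k=225,165,9
im=cv2.resize(f[v0:v0+65,u0:u0+75],None,fx=k,fy=k,interpolation=cv2.INTER_CUBIC)
im=cv2.convertScaleAbs(im,alpha=1.5)
B=np.array([[-20,-29,0],[-20,-29,24],[-20,29,24],[-20,29,0],[20,29,0],[20,29,24],[20,-29,24],[-10,10,-6],[10,10,-6],[-10,-10,-6],[-24,29.7,-25.5],[24,29.7,-25.5]],float)+[0,0,67]
for p in proj("side",fix(POSE,B*1e-3)): cv2.circle(im,tuple(int(v) for v in (p-[u0,v0]+.5)*k),3,(0,0,255),-1)
cv2.imwrite("pics/s18.png",im)
```

```text
(no output)
```

View pics/s18.png

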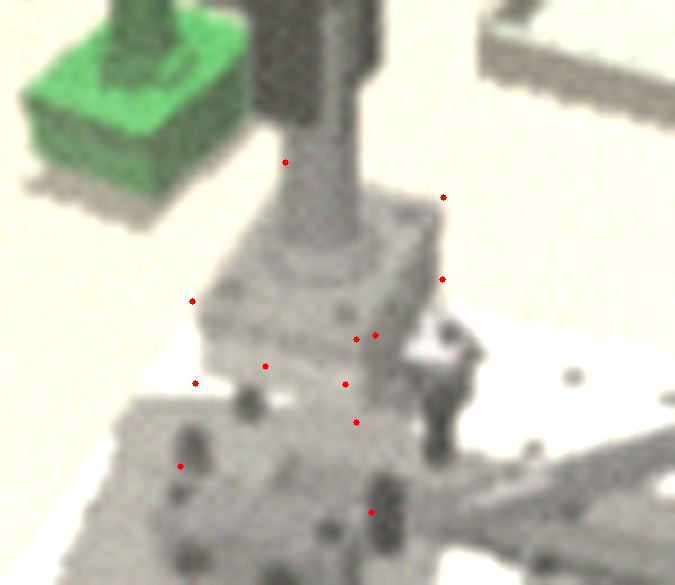

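The drawn corners agree with the picture to about 1 px, so the underside is at 65–67 mm, the key is about 18 mm above the cheeks, and the block is upright. Hand in.

Run:
```python
from h import *
st(); o=manip.get_obs(); print(np.abs(o["dq"]).max()); print(manip.finish_job()); st()
```

```text
t14.80 fixture mm [ 1.000e-01 -7.000e-01  1.336e+02] rot [-3.142 -0.    -3.048] Ffix [ 0.5  0.8 -2.9] tq [ 0.02  0.03 -0.05] w0.190 q6 -1.48
0.002719173388617333
the job is handed in; nothing more can be done
None
the job is handed in; nothing more can be done
```

The block is out of the fixture and was handed in at 14.8 s, gripped by its post, upright and still over its nest.

**Lever:** I pinched the bar and pulled it down to its end stop, where the force rose to 21 N with hardly any further travel. I eased it back at about 0.25 rad/s to its rest stop and only then released it. The block stayed jacked up.

**Rocking:** I took the post at 70 N.
1. I raised the right side about 11 mm.
2. I raised the left side about 10 mm. During this the right side settled back to about +5 mm, lower than I intended.
3. I rocked the right side up again. Both sides then stood about 10 mm up and the pull fell to about the block's own weight.
4. I lifted the block clear.

**Strongest straight pull:** it was about 12 N for a moment, during the second rock.

**Last checks:**
- **Tilt:** 0.000 rad by tool pose, with joint speeds near zero and only the block's weight on the wrist.
- **Key height:** about 17.5 to 19.5 mm above the cheeks. The tool pose puts the underside at 67 mm and the picture suggests about 65 mm; both are within the one to three centimetres asked for.
- **Fixture and neighbours:** the fixture looked unmoved in the side views during rocking and after the block came free. The sample block and puck were where they started, and I went nowhere near the tweezers, though I did not check them separately.

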